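Put the hose-flushing rig into service

TASK

Put the flushing rig into service: first shut the drain by swinging its red lever fully round until it lies square across the drain pipe. Then open the gate valve by cranking the red handwheel anticlockwise (seen from above) until you feel the stop, and back it off a quarter turn so that it cannot seize open. Let go of everything and do not disturb the loose parts lying round the rig.

Things in the scene. Friction and masses are not known exactly. Their poses are not given: they have to be found in the camera images.
- rig: Flushing rig, bolted down: steel skid 130 x 400 mm, pipe along its y axis 75 mm up, blue gate valve under a red handwheel; 180 mm to the -y side a cross piece with the brass drain valve in front (-x) and a gauge behind (top 155 mm). Origin on the wheel's axis at bench height, z up; turned up to 0.4 rad about z. Its +y end points left, -y end (red coupler) right.
- drain_pivot (a point): Point on the upright turning axis of the red drain lever, fixed to the rig, 123 mm above the bench (the height of the middle of the lever's grip).
- drain_grip (a point): Middle of the drain lever's red grip, 82 mm out from drain_pivot, 123 mm above the bench. The grip is 18 mm wide, 13 mm thick and 68 mm long, lying along the lever; pinch it from above across its width or push it sideways. The brass spout under the open lever ends 60 mm from the pivot and stays below 90 mm height; under it is a fixed drip tray, 25 mm tall.
- drain_lever (a joint): Angle of the drain lever, rad: 1.57 = open (along the drain pipe, pointing to the rig's -x, towards the robot), 0 = shut against its stop (square across the drain pipe, pointing to the rig's -y, to the right). It shuts anticlockwise seen from above, needs about 4 N at the grip and stays where it is left.
- wheel_axis (a point): Point on the upright axis of the red handwheel, fixed to the rig, 228 mm above the bench (the height of crank_grip). The wheel is 159 mm over its rim, rim top 193 mm above the bench; the threaded valve stem stands in its hub up to 207 mm above the bench and rises as the valve opens.
- crank_grip (a point): Grip point of the wheel's black revolving crank handle: an upright cylinder 23 mm in diameter, from 194 to 250 mm above the bench, 60 mm out from the wheel's axis; this point is on the handle's axis at 228 mm. It spins freely on its pin, so a hand that holds it can go round the wheel without turning.
- gate_wheel (a joint): Turning angle of the handwheel, rad, counted over several turns: 0 = gate valve shut, growing anticlockwise seen from above (opening). It turns with 4 to 5 N at the handle and stays where it is left. Fully open it meets a hard stop, one to two and a half turns on from the start: to be felt, the wheel goes no further.
- sleeve_mid (a point): Bystander: centre of a loose turned steel sleeve, 53 mm in diameter, 46 mm tall, standing on the bench.
- elbow_mid (a point): Bystander: centre of a loose grey elbow fitting, 65 x 67 mm, 24 mm tall, lying on the bench.
- die_mid (a point): Bystander: centre of a loose dark crimping-die segment, 44 x 23 mm, 42 mm tall, standing on the bench.

How it is judged:
On the way, in this order (a step that is already met when the one before it is completed fails the run):
1. the drain lever is swung shut, to within 0.1 rad of its stop (value of joint drain_lever below 0.1 rad), for 0.2 s.
2. the handwheel is cranked anticlockwise up to its open stop (within 0.08 rad) (value of joint drain_lever below 0.1 rad and value of joint gate_wheel above 31.336 rad), for 0.2 s.
At the end, for the whole second after the job is handed in: The handwheel rests a quarter turn (1.57 rad, within 0.45 rad either way) back from its open stop, and the drain lever is shut to within 0.1 rad (value of joint gate_wheel between 29.395 and 30.295 rad and velocity of joint gate_wheel between -0.05 and 0.05 rad/s and value of joint drain_lever below 0.1 rad); the robot touches nothing.
It fails at once if a loose bystander (sleeve, elbow or die segment) is moved by more than 25 mm (distance of any of sleeve_mid, elbow_mid, die_mid from where it was at the start of the episode above 0.025 m).
It also fails if it takes over 67 s, if anything falls off the work surface, if the arm or the gripper's body presses on something with over 40 N, if the wrist force passes 120 N, or if a joint passes its speed limit or range.

ROBOT

A 6-joint arm with a two-finger parallel gripper is mounted at the origin on a cart in front of the work surface, level with it; the furniture and walls round the work are solid. World frame = base frame: x ahead of the robot, y to its left, z up, the work surface at z = 0. Lengths are in m, angles in rad, forces in N, time in s.
With the tool pointing down it reaches from about 0.35 to 0.925 m from the base axis. Payload 6.4 kg.
Tool frame: the origin (TCP) lies on the centre line of the jaws, within the pads' length; the fingertips stand 8 mm ahead of it and the grasp point (between the pads) lies 11 mm behind it (r.tip_extent is the distance from the TCP to the fingertips, in m); z points along the fingers, y is the line along which they close (so a half turn about z gives the same grasp; the last joint's range is limited). The gripper opens to 85 mm and grips with 20 to 120 N. Pads are 22 mm wide; open, the fingers measure 114 mm over their backs; the gripper's body (76 mm by 85 mm) begins 54 mm behind the grasp point. The pads swing forward as they close: fully open they stand 13 mm farther back than shut.
Start: joints at [-1.44, 0.245, 1.558, -0, 1.339, -0.174], TCP at [0.195, -0.62, 0.216] pointing down, gripper open.
Joint ranges: [-3.13, 3.13], [-1.02, 2.26], [0.13, 2.54], [-0.95, 4.09], [0.21, 2.88], [-2.74, 2.74]. Speed limits (rad/s): [2.57, 2.57, 3.14, 3.14, 3.14, 3.14].

INTERFACE

Orientations are given as [roll, pitch, yaw] about the fixed x, y, z axes, in that order (R = Rz(yaw) Ry(pitch) Rx(roll)).
In Python, from bench import r, set_gripper, kin, telemetry, capture, workorder gives the robot as it stands. Calls block until the motion is done:
- r.move_pose(position, orientation): joint-space move of the TCP to a pose.
- r.servo_line(position, feed=0.15, orientation=None, until_force=None): straight line of the TCP; orientation=None keeps the orientation; feed is the mean speed in m/s. With until_force (N) it stops when the force on the tool has changed by that much, and returns True; else False.
- r.movej(angles): joint-space move.
- set_gripper(opening, effort=None): opening from 0.0 (shut) to 1.0 (fully open); effort is the grip in N (None keeps the last); returns when the fingers have stopped.
- r.sleep(seconds).
- kin.solve_ik(position, orientation): joint angles nearest the present ones, or None.
- telemetry.read_state(): the state.
- capture(name): name is "scene" or "top" or "wrist"; returns a dict with "color" (480x640x3 uint8, blue, green, red), "z_map" (480x640 float32, m along the optical axis (not along the pixel's ray), 0 where there is no reading), "mtx" (3x3 intrinsics, pixels), "pose" (4x4, takes a point from camera to world coordinates). Camera axes: x right, y down, z forward; pixel columns grow to the right and rows downward; lengths in m; the calibration is good to about 2 mm. A picture is of the moment at which its call begins.
A pose or a line that the arm cannot do raises r.Unreachable and nothing moves.
- workorder.hand_in(): hands the job in; it is judged then, once.
The state is a dict: "time": time; "joints": joint angles; "qvel": joint speeds; "effort": joint torques, N m; "tool_pos": TCP position; "eef_rot": TCP orientation; "contact_force": force on the tool from outside, world axes, zero at the start; "ft_torque": the same for the moment, N m; "gripper_width": opening from 0.0 (shut) to 1.0 (fully open); "gripper_force": force on a finger pad.
Only numpy, scipy, OpenCV 4.12 (cv2) and the standard library are available. Lean on these libraries where they do the work, as an engineer would, in place of code of your own. Each camera call takes 0.05 s, during which the arm holds its last target. There are 200 camera calls.

## Working session

There is one attempt and no reset: what is moved stays moved. The work goes in short steps, each a Python script; the robot and the scene stay as the last script left them, time stands still between calls to the robot, and variables do not carry over. Pictures are saved under pics/ and viewed, at most 10 in all, crops included, and the job is handed in when it is done.

```bash
mkdir -p pics; ls
python3 - <<'E'
from bench import r,capture,telemetry
import cv2,numpy as np
for n in ("scene","top"):
    c=capture(n); cv2.imwrite(f"pics/{n}1.png",c["color"]); np.savez(f"{n}1.npz",**c)
    print(c["pose"].round(3).tolist(),c["mtx"][0,0])
print(telemetry.read_state())
E
```

```text
pics
[[-0.821, -0.267, 0.504, -0.014], [-0.57, 0.343, -0.747, 0.863], [0.026, -0.901, -0.433, 0.662], [0.0, 0.0, 0.0, 1.0]] 620.6813601981752
[[0.008, -0.998, 0.067, 0.465], [-1.0, -0.009, -0.022, 0.008], [0.022, -0.067, -0.998, 1.294], [0.0, 0.0, 0.0, 1.0]] 591.3998597536371
{'time': 0.1, 'joints': array([-1.44010445e+00,  2.45767744e-01,  1.55889987e+00,  9.88813673e-06,
        1.33869715e+00, -1.74111608e-01]), 'qvel': array([-0.00086253, -0.00188618, -0.00422615, -0.00023012, -0.000207  ,
       -0.00070435]), 'effort': array([-5.85596331e-05, -4.30668747e+01, -3.27130795e+01, -2.41141679e-04,
        2.79723710e-03,  9.31865998e-06]), 'tool_pos': array([ 0.19499958, -0.61950529,  0.21527133]), 'eef_rot': array([-3.13984900e+00, -3.16461920e-04,  3.04800929e-01]), 'contact_force': array([ 0.53160322, -0.57428158, -0.69930295]), 'ft_torque': array([-0.01528359, -0.02965159, -0.00263809]), 'gripper_force': 0.0, 'gripper_width': 1.0011310272129241}
```

View pics/top1.png

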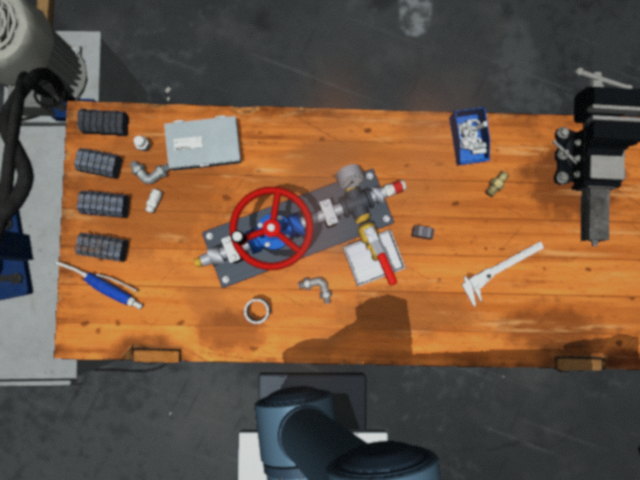

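View pics/scene1.png

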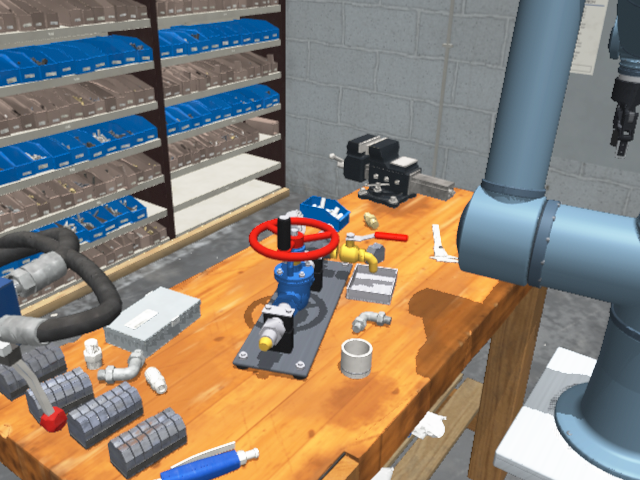

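The top view shows the wheel centre near (271,228), the lever from the pivot near (368,225) to the grip end (392,282), the sleeve (257,310), elbow (318,288) and die (422,231). The handle is a black post near (284,232) in the scene view. Next I localise these from depth.

```bash
cat > vis.py <<'E'
import numpy as np,cv2
from scipy.optimize import least_squares
def cloud(c):
    z=c["z_map"];v,u=np.indices(z.shape);K=c["mtx"]
    p=np.stack([(u-K[0,2])/K[0,0]*z,(v-K[1,2])/K[1,1]*z,z],-1)
    w=p@c["pose"][:3,:3].T+c["pose"][:3,3]; w[z==0]=np.nan
    return w
def red(c):
    b,g,r=[c["color"][...,i].astype(int) for i in range(3)]
    return (r>100)&(g<60)&(b<60)
def circ(p,R=None):
    f=lambda q:np.hypot(p[:,0]-q[0],p[:,1]-q[1])-(q[2] if R is None else R)
    return least_squares(f,[*p[:,:2].mean(0),.07],loss="soft_l1",f_scale=.003).x
E
python3 - <<'E'
import numpy as np
from vis import *
for n in ("top1","scene1"):
    c=np.load(n+".npz");w=cloud(c);m=red(c);x,y,z=w[...,0],w[...,1],w[...,2]
    near=(x>.3)&(x<.8)&(abs(y)<.5)
    p=w[m&near&(z>.17)&(z<.2)];q=circ(p)
    print(n,"wheel",len(p),q.round(4),np.median(p[:,2]))
    h=w[near&(z>.215)&(z<.27)&(np.hypot(x-q[0],y-q[1])<.09)]
    print("handle",len(h),h.mean(0),h.std(0),h[:,2].max())
    l=w[m&near&(z>.105)&(z<.145)&(np.hypot(x-q[0],y-q[1])>.1)]
    l2=l[:,:2]-l[:,:2].mean(0);U,S,V=np.linalg.svd(l2,full_matrices=False)
    print("lever",len(l),l.mean(0),V[0],np.ptp(l2@V[0]),np.ptp(l2@V[1]))
    b=c["color"].astype(int);yl=near&(z>.06)&(z<.14)&(b[...,2]>120)&(b[...,0]<70)&(b[...,1]>90)
    print("brass",w[yl].mean(0),yl.sum())
c=np.load("top1.npz");w=cloud(c)
for k,(u,v) in dict(sleeve=(257,310),elbow=(318,288),die=(422,231),coupler=(400,185),cap=(203,259),spoke=(271,228)).items():
    print(k,np.nanmedian(w[v-4:v+5,u-4:u+5].reshape(-1,3),0).round(3))
E
```

```text
top1 wheel 2153 [0.5703 0.0816 0.0692] 0.19036730763940746
handle 155 [0.54906112 0.13655664 0.24600099] [0.00604531 0.00583741 0.00848244] 0.25665817582966466
lever 233 [ 0.49717266 -0.14426615  0.12901466] [-0.91495003 -0.40356714] 0.06366494142519749 0.0158579171557361
brass [ 0.56285493 -0.03134169  0.08503835] 256
scene1 wheel 1740 [0.5685 0.088  0.0698] 0.18824046873984163
handle 309 [0.54472102 0.14361342 0.23519901] [0.00566245 0.00496983 0.01076005] 0.25113917114779755
lever 206 [ 0.49475131 -0.13836587  0.12525839] [-0.91710396 -0.39864812] 0.0645531133435931 0.020371370805651483
brass [ 0.55015863 -0.04735438  0.0794003 ] 430
sleeve [ 0.409  0.122 -0.001]
elbow [ 0.457 -0.01   0.002]
die [ 0.581 -0.231  0.041]
coupler [ 0.671 -0.177  0.085]
cap [0.515 0.225 0.085]
spoke [0.569 0.081 0.196]
```

Run:
```python
from bench import r,capture,telemetry,kin,set_gripper
import cv2,numpy as np
from vis import *
r.move_pose([.497,-.143,.27],[np.pi,0,.41]); set_gripper(.55)
c=capture("wrist"); cv2.imwrite("pics/w1.png",c["color"]); np.savez("w1.npz",**c)
w=cloud(c);m=red(c);z=w[...,2]
l=w[m&(z>.1)&(z<.145)];U,S,V=np.linalg.svd(l[:,:2]-l[:,:2].mean(0),full_matrices=False)
t=(l[:,:2]-l[:,:2].mean(0))@V[0]
print(telemetry.read_state()["time"],len(l),l.mean(0),V[0],np.ptp(t),l[:,:2].mean(0)+V[0]*(t.min()+t.max())/2)
```

```text
2.6583 1529 [ 0.50157049 -0.14125881  0.12914487] [-0.74185782 -0.67055721] 0.22494473553805736 [ 0.55947068 -0.08892346]
```

View pics/w1.png

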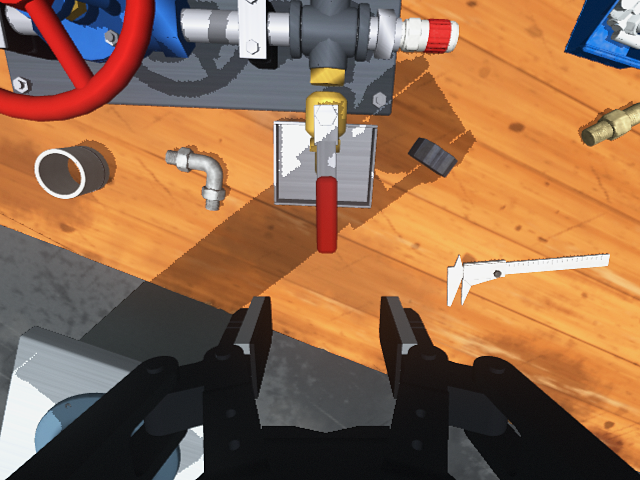

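The wrist view shows the grip at column 327, rows 178–252, the pivot nut at (327,115), and the lever aligned between the jaws. I'll refine from this, pinch and swing.

Run:
```python
from bench import r,capture,telemetry,kin,set_gripper
import cv2,numpy as np
from vis import *
c=np.load("w1.npz");w=cloud(c);m=red(c);z=w[...,2]
s=np.zeros_like(m);s[170:260,300:350]=1
l=w[m&s&(z>.1)&(z<.145)]
L=l[:,:2];U,S,V=np.linalg.svd(L-L.mean(0),full_matrices=False);d=V[0]*np.sign(-V[0][0])
t=(L-L.mean(0))@d; g=L.mean(0)+d*(t.min()+t.max())/2
nut=np.nanmedian(w[108:122,320:334].reshape(-1,3),0)
piv=g-.082*d; a0=np.arctan2(d[1],d[0])
print("grip",g,l[:,2].mean(),"dir",d,np.ptp(t),"piv",piv,"nut",nut,"nut dist",np.linalg.norm(nut[:2]-g))
rpy=lambda a:[np.pi,0,a-a0+yaw0]
yaw0=a0%(2*np.pi)-np.pi
z=.114
P=lambda a:[*(piv+.082*np.array([np.cos(a),np.sin(a)])),z]
r.servo_line([g[0],g[1],.27],.2,rpy(a0)); r.servo_line([g[0],g[1],z],.12)
set_gripper(0,25)
S=telemetry.read_state();f0=S["contact_force"];print("width",S["gripper_width"],S["gripper_force"],f0)
for k in range(1,14):
    a=a0+k*np.pi/24
    hit=r.servo_line(P(a),.08,rpy(a),until_force=25 if k>9 else None)
    S=telemetry.read_state();f=S["contact_force"]-f0;p=S["tool_pos"][:2]-piv
    print(k,hit,round(S["time"],2),f.round(1),round(float(np.arctan2(p[1],p[0])-a0),3),round(float(np.hypot(*p)),4),S["gripper_width"].round(3))
    if hit: break
r.sleep(.3)
c=capture("wrist"); cv2.imwrite("pics/w2.png",c["color"])
```

```text
grip [ 0.50013843 -0.14278602] 0.12917296388489624 dir [-0.91462258 -0.40430871] 0.06587160900249477 piv [ 0.57513749 -0.10963271] nut [ 0.57466142 -0.11062613  0.11934417] nut dist 0.08116609008330043
width -0.00025925655698276137 1.8343986757099628 [-0.66442021  0.41450283  3.45084099]Traceback (most recent call last):
  File "<stdin>", line 23, in <module>
AttributeError: 'float' object has no attribute 'round'
```

Run:
```python
from bench import r,capture,telemetry
import cv2,numpy as np
S=telemetry.read_state();print(S["tool_pos"],S["eef_rot"],S["contact_force"],S["gripper_width"],S["gripper_force"],S["time"])
a=capture("wrist")["color"];b=capture("scene")["color"][190:310,300:460]
cv2.imwrite("pics/w2.png",np.hstack([cv2.resize(a[:,160:480],(320,480)),cv2.resize(b,(480,360)).__class__ and cv2.copyMakeBorder(cv2.resize(b,(480,360)),0,120,0,0,0)]))
```

```text
[ 0.50575636 -0.15306292  0.11448745] [ 3.13931406e+00 -5.57869638e-04  5.44231244e-01] [ 0.76736341 -2.15085458  3.99382609] 0.004062467615862522 1.613876335322857 5.15
```

View pics/w2.png

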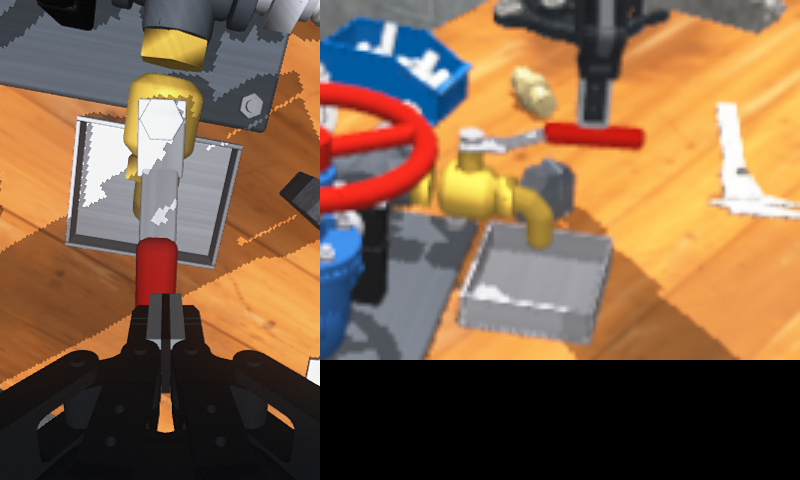

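The wrist view shows the pads shut (cols 147–180, row 293) with the red lever passing underneath, not between them. The scene crop shows the tips level with the lever's top. I'll check heights from depth.

Run:
```python
from bench import r,capture,telemetry
import cv2,numpy as np
from vis import *
print(r.tip_extent)
c=capture("scene");w=cloud(c);m=red(c);np.savez("s2.npz",**c)
u0=int(300+(593-320)/3);v0=190+125//3
for v in range(v0-14,v0+8,2): print(v,w[v,u0].round(3),c["color"][v,u0])
s=np.zeros_like(m);s[225:245,370:420]=1
l=w[m&s];l=l[l[:,2]>.1];print(l[:,:2].mean(0),l.mean(0),l[:,2].max(), np.linalg.svd(l[:,:2]-l[:,:2].mean(0),full_matrices=False)[2][0])
c=capture("wrist");w=cloud(c)
for v in range(240,400,15): print(v,w[v,300:345:11].round(3)[:,[0,1,2]].tolist())
```

```text
0.008
217 [ 0.498 -0.14   0.166] [41 37 36]
219 [ 0.502 -0.148  0.158] [64 60 57]
221 [ 0.5   -0.146  0.154] [47 42 40]
223 [ 0.497 -0.141  0.153] [46 42 39]
225 [ 0.496 -0.139  0.149] [52 49 46]
227 [ 0.497 -0.142  0.144] [61 57 55]
229 [ 0.497 -0.143  0.139] [43 38 36]
231 [ 0.501 -0.151  0.13 ] [131 128 125]
233 [ 0.499 -0.147  0.128] [ 45  50 195]
235 [ 0.496 -0.143  0.126] [ 16  26 196]
237 [ 0.495 -0.141  0.123] [ 15  20 159]
[ 0.49780688 -0.14445949] [ 0.49780688 -0.14445949  0.12513105] 0.13059844638003149 [-0.88080049 -0.47348759]
240 [[0.527, -0.127, 0.123], [0.531, -0.131, 0.127], [0.533, -0.135, 0.126], [0.535, -0.139, 0.125], [0.506, -0.17, 0.003]]
255 [[0.523, -0.13, 0.129], [0.526, -0.134, 0.129], [0.528, -0.138, 0.13], [0.53, -0.142, 0.128], [0.498, -0.174, 0.012]]
270 [[0.517, -0.133, 0.129], [0.52, -0.137, 0.13], [0.522, -0.141, 0.13], [0.525, -0.145, 0.13], [0.484, -0.184, 0.0]]
285 [[0.511, -0.137, 0.129], [0.514, -0.141, 0.13], [0.516, -0.145, 0.129], [0.518, -0.149, 0.129], [0.472, -0.191, 0.0]]
300 [[0.504, -0.141, 0.128], [0.512, -0.142, 0.14], [0.515, -0.146, 0.14], [0.517, -0.15, 0.14], [0.461, -0.199, 0.0]]
315 [[0.507, -0.141, 0.144], [0.513, -0.142, 0.152], [0.515, -0.146, 0.151], [0.517, -0.149, 0.152], [0.516, -0.155, 0.146]]
330 [[0.507, -0.141, 0.155], [0.513, -0.143, 0.162], [0.515, -0.146, 0.162], [0.517, -0.149, 0.162], [0.519, -0.152, 0.162]]
345 [[0.513, -0.139, 0.174], [0.513, -0.143, 0.172], [0.512, -0.148, 0.167], [0.515, -0.15, 0.167], [0.52, -0.151, 0.174]]
360 [[0.512, -0.14, 0.18], [0.514, -0.143, 0.18], [0.508, -0.15, 0.168], [0.516, -0.149, 0.178], [0.519, -0.151, 0.18]]
375 [[0.513, -0.14, 0.187], [0.514, -0.143, 0.187], [0.503, -0.153, 0.168], [0.511, -0.152, 0.177], [0.519, -0.151, 0.187]]
390 [[0.517, -0.139, 0.198], [0.516, -0.142, 0.195], [0.497, -0.157, 0.168], [0.506, -0.156, 0.177], [0.523, -0.148, 0.199]]
```

Run:
```python
import numpy as np
from vis import *
c=np.load("w1.npz");w=cloud(c);print(c["pose"].round(3).tolist())
for u in (258,263,385,392):
  for v in range(294,345,8): print(u,v,w[v,u].round(3),end=" ")
  print()
```

```text
[[0.397, -0.871, -0.29, 0.572], [-0.918, -0.377, -0.125, -0.111], [-0.001, 0.315, -0.949, 0.428], [0.0, 0.0, 0.0, 1.0]]
258 294 [ 0.337 -0.117 -0.   ] 258 302 [ 0.496 -0.114  0.296] 258 310 [ 0.497 -0.115  0.303] 258 318 [ 0.497 -0.116  0.309] 258 326 [ 0.499 -0.117  0.316] 258 334 [ 0.497 -0.118  0.318] 258 342 [ 0.494 -0.119  0.318] 
263 294 [ 0.341 -0.123  0.001] 263 302 [ 0.498 -0.116  0.298] 263 310 [ 0.498 -0.117  0.304] 263 318 [ 0.497 -0.118  0.307] 263 326 [ 0.494 -0.119  0.308] 263 334 [ 0.491 -0.12   0.308] 263 342 [ 0.49  -0.121  0.311] 
385 294 [ 0.404 -0.268  0.001] 385 302 [ 0.517 -0.161  0.297] 385 310 [ 0.515 -0.161  0.3  ] 385 318 [ 0.513 -0.162  0.303] 385 326 [ 0.51  -0.164  0.302] 385 334 [ 0.507 -0.165  0.303] 385 342 [ 0.504 -0.166  0.303] 
392 294 [ 0.407 -0.277  0.   ] 392 302 [ 0.518 -0.163  0.297] 392 310 [ 0.518 -0.162  0.304] 392 318 [ 0.517 -0.162  0.309] 392 326 [ 0.517 -0.161  0.314] 392 334 [ 0.515 -0.161  0.316] 392 342 [ 0.512 -0.163  0.316]
```

Measured from the wrist image, the fingertips stand about 15 mm *behind* the reported TCP when shut and 22 mm behind it at 0.55 opening, not 8 mm ahead of it. I'll correct heights by −23 mm and pinch again.

Run:
```python
from bench import r,capture,telemetry,kin,set_gripper
import cv2,numpy as np
piv=np.array([.5751,-.1098]); a0=np.arctan2(-.4043,-.9146); yaw0=a0+np.pi
z=.092
rpy=lambda a:[np.pi,0,a-a0+yaw0]
P=lambda a,z=z:[*(piv+.082*np.array([np.cos(a),np.sin(a)])),z]
p=telemetry.read_state()["tool_pos"]
r.servo_line([p[0],p[1],.15],.15); set_gripper(.55)
a1=a0+.09
r.servo_line(P(a1,.15),.15,rpy(a1)); r.servo_line(P(a1),.12)
set_gripper(0,25)
S=telemetry.read_state();f0=S["contact_force"];print("width",S["gripper_width"],S["gripper_force"],f0)
if S["gripper_width"]<.1: raise SystemExit("no grip")
for k in range(1,13):
    a=a1+k*np.pi/24
    hit=r.servo_line(P(a),.08,rpy(a),until_force=25 if k>8 else None)
    S=telemetry.read_state();f=S["contact_force"]-f0;q=S["tool_pos"][:2]-piv
    print(k,hit,round(S["time"],2),f.round(1),round(float(np.arctan2(q[1],q[0])-a0),3),round(float(np.hypot(*q)),4),round(float(S["gripper_width"]),3))
    if hit or np.linalg.norm(f)>30: break
r.sleep(.3)
c=capture("top");cv2.imwrite("pics/t2.png",c["color"][120:320,180:460].repeat(2,0).repeat(2,1))
```

```text
width 0.20961787277734617 26.79024875164032 [-1.34581711  1.80630966  5.66869927]
1 False 7.78 [0.6 0.4 1. ] 0.23 0.0816 0.206
2 False 8.07 [-0.5 -0.1  0.8] 0.359 0.0815 0.203
3 False 8.35 [0.4 1.4 2.2] 0.489 0.0814 0.207
4 False 8.63 [0.6 1.7 1.9] 0.619 0.0813 0.204
5 False 8.92 [-0.2  2.2  2.2] 0.749 0.0812 0.204
6 False 9.2 [0.2 2.9 2.8] 0.879 0.081 0.205
7 False 9.48 [-0.2  3.6  3.4] 1.01 0.0809 0.204
8 False 9.77 [-2.7  4.4  3.1] 1.14 0.0807 0.202
9 False 10.05 [-3.   4.   4.2] 1.271 0.0806 0.206
10 False 10.33 [-3.5  5.2  5.2] 1.402 0.0804 0.204
11 False 10.62 [-11.2   4.1  10.1] 1.51 0.0801 0.203
12 True 10.82 [-7.2 -3.5  3.9] 1.501 0.0791 0.209
```

View pics/t2.png

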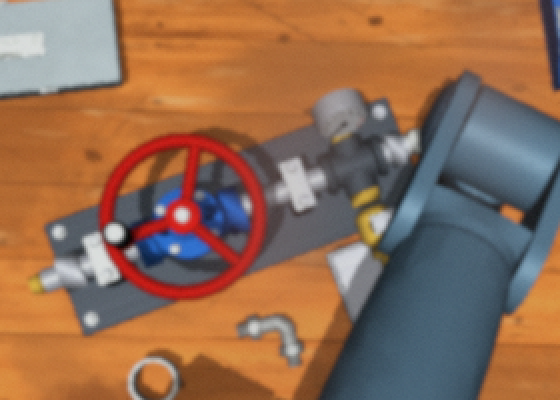

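The lever is hidden by the arm in this view; the handle's top is at (115,232) in the crop and the wheel's hub at (182,215). I'll push a little harder, release, lift and check.

Run:
```python
from bench import r,capture,telemetry,kin,set_gripper
import cv2,numpy as np
from vis import *
piv=np.array([.5751,-.1098]); a0=np.arctan2(-.4043,-.9146)
def st(t):
    S=telemetry.read_state();q=S["tool_pos"][:2]-piv
    print(t,round(S["time"],2),S["contact_force"].round(1),S["ft_torque"].round(2),"rel",round(float(np.arctan2(q[1],q[0])-a0),3),"yawrel",round(float(S["eef_rot"][2]-a0-np.pi),3))
st("0")
a=a0+1.66
h=r.servo_line([*(piv+.080*np.array([np.cos(a),np.sin(a)])),.092],.05,[np.pi,0,a0+np.pi+1.59],until_force=35);st(h)
r.sleep(.25);st("hold")
set_gripper(.55)
p=telemetry.read_state()["tool_pos"]
r.servo_line([p[0],p[1],.22],.2); st("up")
c=capture("wrist");cv2.imwrite("pics/w3.png",c["color"]);np.savez("w3.npz",**c)
w=cloud(c);m=red(c);x,y,z=w[...,0],w[...,1],w[...,2]
l=w[m&(z>.105)&(z<.145)&(np.hypot(x-piv[0],y-piv[1])<.14)];L=l[:,:2]
d=np.linalg.svd(L-L.mean(0),full_matrices=False)[2][0];d*=np.sign(-d[1])
q=L.mean(0)-piv
print(len(l),L.mean(0),"axis rel",np.arctan2(d[1],d[0])-a0,"centroid rel",np.arctan2(q[1],q[0])-a0)
```

```text
0 11.18 [-8.2 -1.   8.7] [-0.13  1.07 -1.99] rel 1.501 yawrel 1.65
True 11.4 [-6.2 -0.7  7.6] [-0.08  0.86 -1.09] rel 1.5 yawrel 1.607
hold 11.65 [-6.2 -0.1  6.9] [-0.09  0.74 -1.03] rel 1.5 yawrel 1.607
up 12.83 [-0.7  0.5 -1. ] [-0.01 -0.03  0.01] rel 1.503 yawrel 1.616
2096 [ 0.60344835 -0.18382367] axis rel 1.4336410070779309 centroid rel 1.5203061579694959
```

View pics/w3.png

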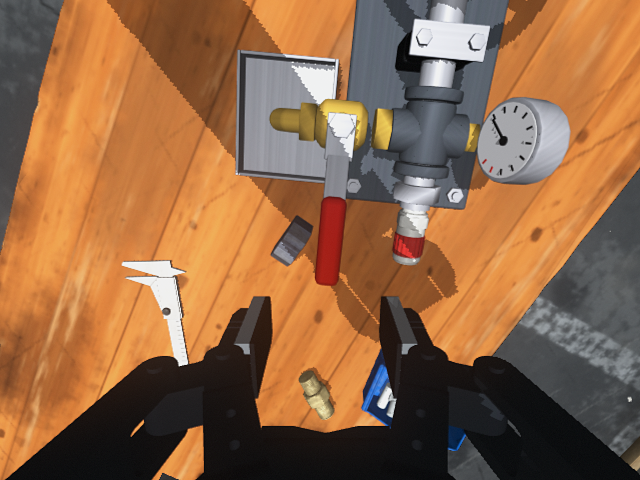

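The lever (from (342,125) to (328,280)) looks near-square across the brass pipe, but could still be about 0.05–0.1 rad short. I'll give it a firm push with the fingers shut to make sure.

Run:
```python
from bench import r,capture,telemetry,kin,set_gripper
import cv2,numpy as np
from vis import *
piv=np.array([.5751,-.1098]); a0=np.arctan2(-.4043,-.9146)
a=a0+1.53; e=np.array([np.cos(a),np.sin(a)]); n=np.array([-e[1],e[0]])
o=[np.pi,0,a+np.pi]
s=piv+.092*e
q=s-.045*n
r.servo_line([*q,.2],.2,o); set_gripper(0,40); r.servo_line([*q,.092],.2)
t=s+.01*n
h=r.servo_line([*t,.092],.05,until_force=25)
S=telemetry.read_state();print(h,S["contact_force"],"along",(S["tool_pos"][:2]-s)@n)
r.sleep(.2);p=telemetry.read_state();print(p["contact_force"])
r.servo_line([*(p["tool_pos"][:2]-.03*n),.092],.15)
r.servo_line([*(p["tool_pos"][:2]-.03*n),.22],.25)
c=capture("wrist");np.savez("w4.npz",**c)
for f in ("w3.npz","w4.npz"):
    c=np.load(f);w=cloud(c);m=red(c);x,y,z=w[...,0],w[...,1],w[...,2]
    L=w[m&(z>.124)&(z<.135)&(np.hypot(x-piv[0],y-piv[1])<.14)][:,:2]
    d=np.linalg.svd(L-L.mean(0),full_matrices=False)[2][0];d*=np.sign(-d[1]);g=L.mean(0)-piv
    print(f,L.mean(0),"axis",np.arctan2(d[1],d[0])-a0,"centroid",np.arctan2(g[1],g[0])-a0,telemetry.read_state()["time"])
```

```text
True [-4.81742392 -2.03087089  4.47291107] along -0.02458598884165375
[-3.89228571 -1.64539912  4.24172179]
w3.npz [ 0.60335606 -0.18399154] axis 1.465836844638134 centroid 1.5184643045274513 16.35
w4.npz [ 0.60278849 -0.18470521] axis 1.4540511134361276 centroid 1.508641711799097 16.35
```

Run:
```python
from bench import r,capture,telemetry,kin,set_gripper
import cv2,numpy as np
from vis import *
yaw=.3;o=[np.pi,0,yaw]
r.move_pose([.46,.06,.30],o)
c=capture("wrist");cv2.imwrite("pics/w5.png",c["color"]);np.savez("w5.npz",**c)
w=cloud(c);m=red(c);x,y,z=w[...,0],w[...,1],w[...,2]
p=w[m&(z>.185)&(z<.2)&(np.hypot(x-.57,y-.084)>.05)&(np.hypot(x-.57,y-.084)<.1)];q=circ(p);print("wheel",len(p),q)
h=w[(z>.245)&(z<.26)&(np.hypot(x-.57,y-.084)<.09)&(np.hypot(x-.57,y-.084)>.035)]
print("handle",len(h),h.mean(0),np.ptp(h,0),"mid",(h.max(0)+h.min(0))/2,telemetry.read_state()["time"])
for a in np.arange(0,6.3,.8): print(kin.solve_ik([.57+.06*np.cos(a),.084+.06*np.sin(a),.194],o)[[0,5]].round(2) if kin.solve_ik([.57+.06*np.cos(a),.084+.06*np.sin(a),.194],o) is not None else None,end="")
```

```text
wheel 8888 [0.57175691 0.08250019 0.07030198]
handle 1619 [0.55094588 0.13715145 0.25030348] [0.02262289 0.02228866 0.00828597] mid [0.55101324 0.13791238 0.24915031] 18.2083
[-0.05  1.23][0.02 1.29][0.05 1.33][0.02 1.29][-0.06  1.21][-0.14  1.13][-0.15  1.12][-0.11  1.16]
```

View pics/w5.png

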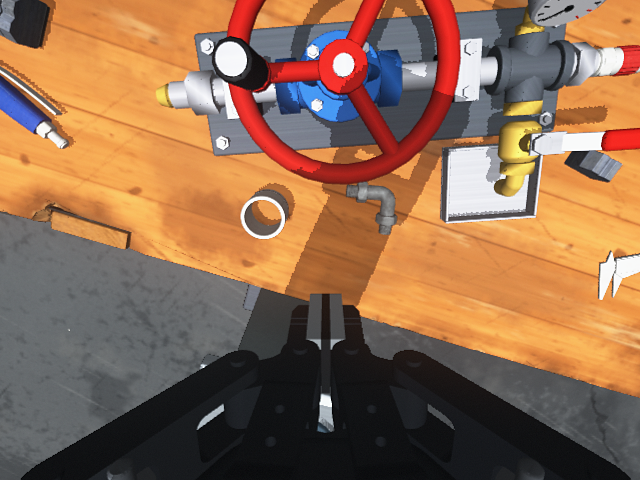

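The whole wheel is in view: hub at (343,65), handle top at (237,58). The lever at right lies parallel to the main pipe, so it is shut. Now I grasp the handle and crank.

```bash
cat > crank.py <<'E'
from bench import r,telemetry,set_gripper
import numpy as np
C=np.array([.5718,.0825]);R=.0595;Z=.194;o=[np.pi,0,.3]
h=np.array([.551,.1376])
set_gripper(.6); r.servo_line([*h,.30],.25,o); r.servo_line([*h,Z],.15)
set_gripper(0,60)
S=telemetry.read_state();f0=S["contact_force"];print("grip",S["gripper_width"],S["gripper_force"],f0,S["time"])
if S["gripper_width"]<.15: raise SystemExit("no grip")
a=np.arctan2(*(h-C)[::-1]);tot=0;retry=0
def meas(a):
    S=telemetry.read_state();f=S["contact_force"]-f0;q=S["tool_pos"][:2]-C
    b=np.arctan2(q[1],q[0]);b=a+(b-a+np.pi)%(2*np.pi)-np.pi
    u=np.array([np.cos(b),np.sin(b)]);return S,b,f[:2]@u,f[0]*-u[1]+f[1]*u[0],f[2],np.hypot(*q),u
a_start=a;off=np.zeros(2);last=None
for k in range(70):
    n=a+.3;hit=r.servo_line([*(C+off+R*np.array([np.cos(n),np.sin(n)])),Z],.12,until_force=28)
    S,b,fr,ft,fz,rad,u=meas(n)
    if k%4==0 or hit: print(k,hit,round(S["time"],2),"ang",round(b-a_start,3),"fr %.1f ft %.1f fz %.1f"%(fr,ft,fz),"r %.4f w %.3f"%(rad,S["gripper_width"]),(off*1e3).round(1))
    if abs(fr)>8: off+=u*np.clip(fr*5e-5,-1e-3,1e-3)
    if hit:
        if last is not None and b-last<.05: break
        last=b;a=b
    else: a=n;last=None
    if S["time"]>52: print("time");break
r.sleep(.3);S,b,fr,ft,fz,rad,u=meas(b);print("stop",b-a_start,fr,ft,S["time"])
np.save("stop.npy",[b,*off])
E
python3 crank.py
```

```text
grip 0.25194517073965733 58.83452653884888 [-2.9255575   3.50907235  5.53375937] 20.6083
0 False 20.91 ang 0.301 fr -0.8 ft 2.9 fz 2.1 r 0.0595 w 0.255 [0. 0.]
4 False 22.11 ang 1.53 fr 0.0 ft 7.8 fz -0.3 r 0.0590 w 0.256 [0. 0.]
8 False 23.31 ang 2.734 fr 5.0 ft 7.7 fz -1.3 r 0.0598 w 0.252 [0. 0.]
12 False 24.51 ang 3.924 fr 7.7 ft 1.5 fz -1.0 r 0.0608 w 0.255 [0. 0.]
16 False 25.71 ang 5.114 fr 0.6 ft -0.7 fz 2.3 r 0.0608 w 0.254 [0. 0.]
20 False 26.91 ang 6.305 fr -4.9 ft 4.0 fz 3.9 r 0.0598 w 0.255 [0. 0.]
24 False 28.11 ang 7.514 fr -1.3 ft 6.9 fz 2.9 r 0.0590 w 0.254 [0. 0.]
28 False 29.31 ang 8.732 fr 3.4 ft 7.9 fz -0.6 r 0.0595 w 0.254 [0. 0.]
32 False 30.51 ang 9.926 fr 7.6 ft 2.5 fz 0.2 r 0.0606 w 0.252 [0. 0.]
36 True 31.63 ang 11.003 fr 2.2 ft -11.6 fz -3.3 r 0.0610 w 0.259 [0. 0.]
37 True 31.84 ang 10.99 fr 5.9 ft -17.8 fz -8.6 r 0.0613 w 0.252 [0. 0.]
stop 10.990388413320764 5.609926791298825 -14.13766030139339 32.1417
```

The stop was felt at 10.99 rad: two consecutive hits with the tangential force reversed. I'll press once more, then back off a quarter turn and release.

Run:
```python
from bench import r,telemetry,set_gripper,capture
import numpy as np,cv2
from vis import *
C=np.array([.5718,.0825]);R=.0600;Z=.194;b=np.load("stop.npy")[0]
def ang():
    S=telemetry.read_state();q=S["tool_pos"][:2]-C;return np.arctan2(q[1],q[0]),S
P=lambda a:[*(C+R*np.array([np.cos(a),np.sin(a)])),Z]
hit=r.servo_line(P(b+.2),.05,until_force=22);r.sleep(.3)
a,S=ang();print(hit,"stop",a,b%(2*np.pi)-2*np.pi*(b%(2*np.pi)>np.pi),S["contact_force"],S["time"])
for k in range(1,6): r.servo_line(P(a-k*1.57/5),.1)
e,S=ang();print("back",(a-e)%(2*np.pi),S["contact_force"],S["time"])
set_gripper(.6);p=S["tool_pos"]
r.servo_line([p[0],p[1],.30],.15)
r.move_pose([.46,.06,.30],[np.pi,0,.3])
c=capture("wrist");cv2.imwrite("pics/w6.png",c["color"]);w=cloud(c);x,y,z=w[...,0],w[...,1],w[...,2];d=np.hypot(x-C[0],y-C[1])
h=w[(z>.245)&(z<.26)&(d<.09)&(d>.035)].mean(0);hh=np.arctan2(h[1]-C[1],h[0]-C[0])
print("handle",h,"back by",(a-hh)%(2*np.pi),telemetry.read_state()["contact_force"])
```

```text
True stop 0.35113907462875854 0.3557708020839705 [ 4.16097381 -3.94067533  2.01918059] 32.65
back 1.575282859202908 [ 0.29588554 -8.15997759  9.82344802] 34.3667
handle [0.59023638 0.02639147 0.25020392] back by 1.6044651349760544 [ 0.79155024 -0.62079632  0.28122035]
```

View pics/w6.png

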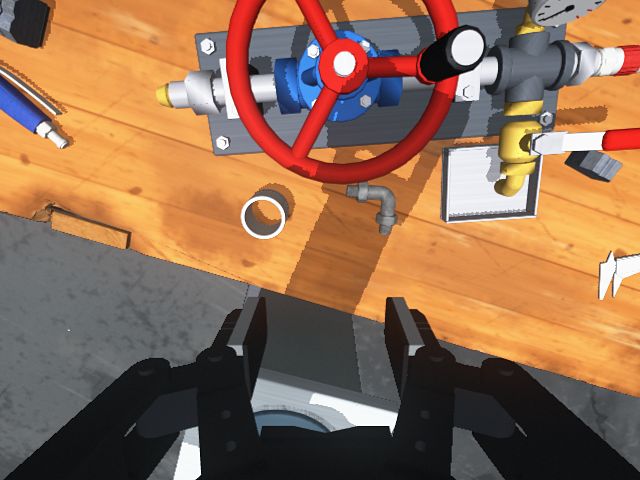

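The handle is now at (463,45), a quarter turn back from the stop. The lever is still shut, the sleeve, elbow and die are where they were, and the gripper is clear of everything.

```bash
python3 -c "
from bench import workorder;print(workorder.hand_in())"
```

```text
the job is handed in; nothing more can be done
None
```

The job is handed in, with no verdict returned: the drain lever is shut against its stop, the wheel was cranked to its open stop (10.99 rad on) and backed off about 1.60 rad, and the arm is clear with the loose parts undisturbed.

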